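# Unclamp the dressed plaster tile and stand it on the drying rack

### The arm

A 6-joint arm with a two-finger parallel gripper is mounted at the origin on the work surface; the furniture and walls round the work are solid. World frame = base frame: x ahead of the robot, y to its left, z up, the work surface at z = 0. Lengths are in mm, angles in rad, forces in N, time in s.
With the tool pointing down it reaches from about 275 to 750 mm from the base axis. Payload 10.2 kg.
Tool frame: the origin (TCP) lies at the very end of the fingers, on their centre line; the grasp point (between the pads) lies 19 mm behind it; z points along the fingers, y is the line along which they close (so a half turn about z gives the same grasp; the last joint's range is limited). The gripper opens to 85 mm and grips with 20 to 120 N. Pads are 22 mm wide; open, the fingers measure 114 mm over their backs; the gripper's body (76 mm by 85 mm) begins 54 mm behind the grasp point. The pads swing forward as they close: fully open they stand 13 mm farther back than shut.
Start: joints at [-1.381, 0.313, 1.498, -0, 1.331, -0.223], TCP at [210.605, -480.912, 231.294] pointing down, gripper open.
Joint ranges: [-2.94, 2.94], [-0.97, 2.17], [0.19, 2.56], [-1.23, 4.37], [0.02, 3.11], [-2.88, 2.88]. Speed limits (rad/s): [2.39, 2.39, 3.01, 3.14, 3.14, 3.14].

### API

Orientations are given as a unit quaternion [w, x, y, z].
In Python, from rig import ctrl, optics gives the robot as it stands. The module is installed in compiled form; this text tells all that it offers.
- The arm moves only by the shell command python3 -m handwheel 'ROWS' [FORCE]. ROWS is JSON, a list that holds one entry, the list of rows, each a list of 5 numbers: the gripper command: -1 is fully open, 1 is shut, values between are in proportion, then the shift along the world's x, y, z in units of 50 mm (1.0 is 50 mm), then the turn about the world's z in units of 8 degrees (1.0 is 8 degrees). In form: [[[gripper, tx, ty, tz, twist], ...]]. A call has 1 to 10 rows; each row shifts and turns the commanded pose from where the row before left it; what a row does not reach is not made up. A row lasts 1/10 s, in which the tool goes at most 50 mm and 8.59 degrees, less where a joint would pass 70% of its speed; a pose out of reach is approached as far as the arm can. A call is refused whole if a number of a shift passes 1 or a number of a turn 1, either way. A call with a gripper value outside its range is refused whole. The fingers move at their own pace and stop on an object; FORCE is the grip in N (left out, the last holds). Time passes only in rows, so rows that do not move let the fingers close. It gives the time, the measured TCP pose, the force, the opening and the grip force at its end, in the units of the state.
- ctrl.sense(): the state, without advancing time (a new reading comes with each control period).
- optics.capture(name): name is "scene" or "side" or "wrist"; returns a dict with "img" (400x640x3 uint8, blue, green, red), "K" (3x3 intrinsics, pixels), "dist_coeffs" ([k1, k2, p1, p2, k3] as OpenCV has them; the pictures are not rectified), "R" (3x3) and "t" (3): a world point X has camera coordinates R X + t. Camera axes: x right, y down, z forward; pixel columns grow to the right and rows downward; lengths in mm; the calibration is good to about 2 mm. A picture is of the moment at which its call begins. There is no depth.
- ctrl.finish_job(): hands the job in; it is judged then, once.
The state is a dict: "time_s": time; "joints": joint angles; "dq": joint speeds; "tau": joint torques, N m; "eef_pos": TCP position; "ee_rot": TCP orientation; "force": force on the tool from outside, world axes, zero at the start; "wrist_torque": the same for the moment, N m; "grip_width": opening from 0.0 (shut) to 1.0 (fully open); "grip_force": force on a finger pad.
Only numpy, scipy, OpenCV 4.12 (cv2) and the standard library are available. Lean on these libraries where they do the work, as an engineer would, in place of code of your own. Each camera call takes 0.05 s, during which the arm holds its last target. There are 200 camera calls.

### The job

The edge of the plaster tile in the dressing fixture is finished: throw the toggle clamp's handle right back to free the tile, and only then lift the tile out. Stand it centrally on the drying rack, its foot on the ledge and its face lying flat against both uprights, and let go. The ledge can be set at any height, so feel for it and put the tile down gently, for the fresh plaster edge chips if dropped or pressed hard; leave the other things on the bench alone.

Things in the scene. Friction and masses are not known exactly. Their poses are not given: they have to be found in the camera images.
- fixture: Plywood edge-dressing fixture, fixed to the bench: board 230 x 215 x 18 mm, origin under its centre, +x from the clamp towards the fence. The tile leans back 10 deg on the fence, which ends 64 mm below the tile's top edge. Before the tile's foot runs a lip 8 mm high; the foot has 3.5 mm of play.
- clamp: Steel push-pull toggle clamp on the fixture. Origin: the handle's pivot, 125 mm above the bench. +x: the plunger's push, square to the tile, 10 deg below level; +y: pivot line, level; +z: up, parallel to the tile. In this frame the tile fills x = 102 to 112 mm, z = -75 (foot) to 127 mm (top edge).
- handle_grip (a point): Point in the black plastic grip of the clamp's handle, 92 mm from the pivot. The grip is a round bar, 17 mm in diameter, from 38 to 117 mm from the pivot. Clamped, it stands about upright (9 deg back from the clamp's z axis), some 110 mm before the tile, free on both sides.
- handle (a joint): Clamp handle, rad: 0 = clamped, on its stop; 1.45 = fully open, nearly level. It opens about the clamp's y axis, the grip swinging back, away from the tile (clamp's -x), then down. Up to dead centre, at 0.21, a spring drives it back to 0 (about 5 N at the grip); beyond, it drives it open. Then it stays where it is left. Open, the plunger's tip is 20 mm clear of the tile.
- tile_centre (a point): Centre of the grey plaster tile, 202 x 200 x 10 mm, about 0.5 kg. Its z is square to the faces, x runs up the tile as it stands in the fixture, y along its width. Top edge 101 mm above this point along x. Unclamped, it stays leaning on the fence. Take it across its 10 mm thickness, at the top edge.
- tile: The same tile; this origin is the centre of its far face (the one on the fence), 5 mm from point tile_centre; same axes.
- rest: Resting plane of the drying rack: the front faces of two uprights 20 mm wide at y = -55 and 55 mm, leaning back 18 deg. Origin between them in that plane, 22 mm above the bench. +z: up along the uprights, which end at z = 163 mm; +y: level, along the ledge; +x: square to the plane, into the rack. The tile belongs at x < 0. It carries the ledge.
- stand: The wooden drying rack, fixed to the bench, front to its own -x. Its ledge (196 mm wide) has its upper face anywhere from z = 12 to 57 mm in the frame of rest: the setting is not reported; see or feel it. It is 24.5 mm deep, from the uprights to a front lip 8 mm high and 6 mm thick, and is locked: it does not give.
- sanding_block: Cork sanding block, 44 x 70 x 26 mm; origin under its centre. Bystander.
- pot: White paint pot, 52 x 51 x 61 mm; origin under its centre. Bystander.
- mist_bottle: Spray bottle, 37 mm across, 139 mm tall; origin under its centre. Bystander.
- water_jar: Water jar, 66 mm across, 112 mm tall; origin under its centre. Bystander.
Things that resemble listed ones, but are neither listed nor needed, are in the scene too. What is shaped like the stand but purple is not meant.

How it is judged (in metres and radians):
On the way, in this order (a step that is already met when the one before it is completed fails the run):
1. the clamp's handle is thrown back (beyond 1.2 rad) with the tile still standing in the fixture (moved under 15 mm) (value of joint handle above 1.2 rad and distance of tile_centre from where it was at the start of the episode below 0.015 m), for 0.2 s.
2. the tile is lifted 60 mm or more clear of the fixture (distance of tile_centre from where it was at the start of the episode above 0.06 m), for 0.1 s.
At the end, for the whole second after the job is handed in: The tile is released and at rest on the drying rack, foot on the ledge, lying on both uprights (within about 4 mm and 3.5 degrees), level within 3.5 degrees and centred within 30 mm; the clamp handle is still thrown back beyond 1.2 rad (x of tile_centre in the frame of rest between -0.01 and -0.001 m and y of tile_centre in the frame of rest between -0.03 and 0.03 m and z of tile_centre in the frame of rest between 0.105 and 0.166 m and angle between the z axis of tile_centre and the x axis of rest, either way round below 0.06 rad and angle between the y axis of tile_centre and the y axis of rest, either way round below 0.06 rad and contact force between tile and rest above 1 N and contact force between tile and the fingers below 0.1 N and linear speed of tile below 0.01 m/s and value of joint handle above 1.2 rad); the robot touches nothing.
It fails at once if the tile is dropped: let go and falling or toppling at more than 0.25 m/s (contact force between tile and the fingers below 0.1 N and linear speed of tile above 0.25 m/s).
It fails at once if the tile is knocked or pressed on the rack with more than 45 N (contact force between tile and stand above 45 N).
It fails at once if the tile is laid down or dropped on the bench (height (world z) of tile_centre below 0.08 m).
It fails at once if one of the other things on the bench is moved by more than 20 mm (distance of any of sanding_block, pot, mist_bottle, water_jar from where it was at the start of the episode above 0.02 m).
It also fails if it takes over 59 s, if anything falls off the work surface, if the arm or the gripper's body presses on something with over 40 N, if the wrist force passes 120 N, or if a joint passes its speed limit or range.

## Working session

There is one attempt and no reset: what is moved stays moved. The work goes in short steps, Python scripts to look and compute and a shell command to move; the robot and the scene stay as the last step left them, time stands still between calls to the robot, and variables do not carry over. Pictures are saved under pics/ and viewed, at most 10 in all, crops included, and the job is handed in when it is done.

```bash
mkdir -p pics; cat > h.py <<'E'
import numpy as np, cv2
from rig import ctrl, optics
def snap(n,f):
    c=optics.capture(n); cv2.imwrite('pics/'+f,c['img']); 
    np.savez('pics/'+f[:-4]+'.npz',**{k:np.array(c[k]) for k in('img','K','dist_coeffs','R','t')}); return c
def load(f): return dict(np.load('pics/'+f+'.npz'))
def ray(c,p):
    u=cv2.undistortPoints(np.array([[p]],float),c['K'],c['dist_coeffs'])[0,0]
    d=c['R'].T@np.array([u[0],u[1],1]); return -c['R'].T@c['t'].ravel(), d/np.linalg.norm(d)
def onz(c,p,z):
    o,d=ray(c,p); return o+d*(z-o[2])/d[2]
def tri(l):
    A=0;b=0
    for c,p in l:
        o,d=ray(c,p); P=np.eye(3)-np.outer(d,d); A=A+P; b=b+P@o
    return np.linalg.solve(A,b)
def proj(c,X):
    r,_=cv2.Rodrigues(c['R']); return cv2.projectPoints(np.array(X,float).reshape(-1,1,3),r,c['t'].ravel().astype(float),c['K'],c['dist_coeffs'])[0][:,0]
E
python3 - <<'E'
from h import *
a=snap('scene','a.png');b=snap('side','b.png')
for c in(a,b): print(-c['R'].T@c['t'].ravel(), c['R'][2], c['K'][0,0])
s=ctrl.sense();print(s['ee_rot'],s['force'],s['time_s'],s['eef_pos'])
E
```

```text
[-287.80579378 -866.22001218 1368.4781519 ] [ 0.43373064  0.5312408  -0.72777809] 512.1297403292635
[248.23663873 798.11537509 857.1745521 ] [ 0.1613905  -0.72415807 -0.67048355] 390.87438380314074
[-5.73935276e-04  9.78779741e-01  2.04914348e-01  3.86141710e-06] [ 0.30228804 -0.74003014 -0.5073442 ] 0.1 [ 210.54316221 -480.6955696   230.79337764]
```

View pics/a.png

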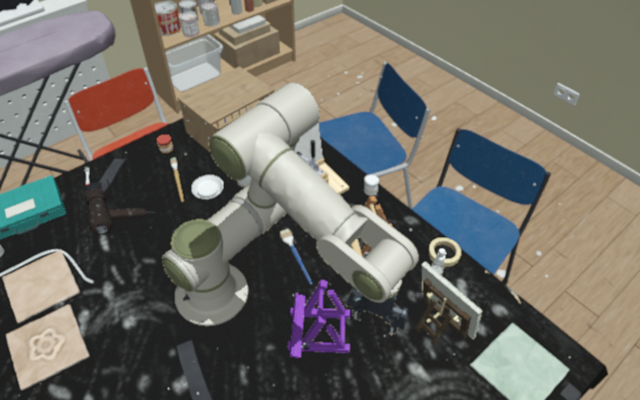

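View pics/b.png

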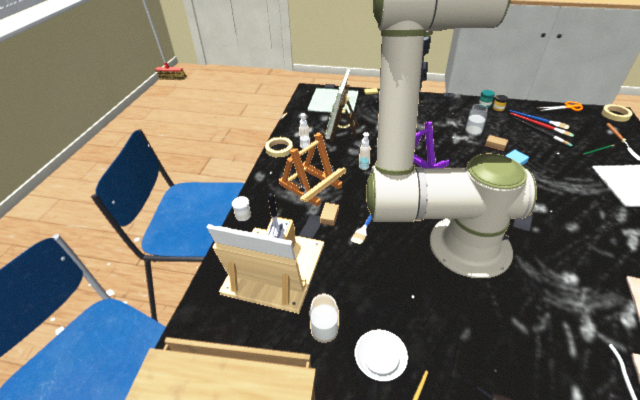

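Scene view: the arm hides the fixture and rack. Side view: the fixture is at about (270,260), with the tile's top edge from (212,230) to (296,250), and the brown rack at (312,170). The bystanders are block (330,214), pot (241,208), bottle (364,152) and jar (324,318).

```bash
python3 - <<'E'
from h import *
b=load('b')
for n,p,z in [('fixA',(222,296),0),('fixB',(296,308),0),('fixC',(324,240),18),('tileL',(211,228),210),('tileR',(296,250),210),('rack',(312,195),0),('block',(330,218),10),('pot',(241,215),20),('bottle',(364,165),20),('bottle2',(304,147),20),('jar',(324,335),10),('tape',(280,147),0)]: print(n,onz(b,p,z).round())
i=b['img'][110:330,190:390]; cv2.imwrite('pics/b1.png',cv2.resize(i,None,fx=2.7,fy=2.7,interpolation=cv2.INTER_CUBIC)[:594])
E
```

```text
fixA [632. 292.   0.]
fixB [437. 290.   0.]
fixC [409.  73.  18.]
tileL [633. 250. 210.]
tileR [426. 278. 210.]
rack [ 490. -128.   -0.]
block [410. -25.  10.]
pot [678.  22.  20.]
bottle [ 340. -292.   20.]
bottle2 [ 572. -362.   20.]
jar [353. 353.  10.]
tape [ 670. -374.    0.]
```

View pics/b1.png

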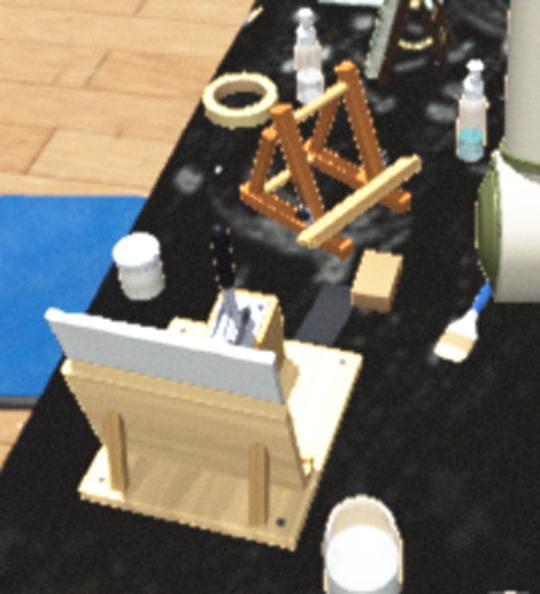

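```bash
python3 -m handwheel '[[[-1,0.5,0.5,0.4,-0.4],[-1,0.5,0.5,0.4,-0.4],[-1,0.5,0.5,0.4,-0.4],[-1,0.5,0.5,0.4,-0.4],[-1,0.5,0.5,0.4,-0.4],[-1,0.4,0.6,0.4,-0.4],[-1,0.4,0.6,0.4,-0.4],[-1,0.2,0.7,0.4,-0.4],[-1,0.2,0.7,0.4,-0.4],[-1,0,0,0,0]]]' 30
python3 - <<'E'
from h import *
w=snap('wrist','w1.png');a=snap('scene','a2.png')
s=ctrl.sense();print(s['eef_pos'],s['ee_rot'],s['time_s'])
print(-w['R'].T@w['t'],w['R'],w['K'][0])
E
```

```text
time_s: 1.1
eef_pos: [396.6, -223.1, 414.2]
ee_rot: [0.001, 0.999, -0.044, 0.002]
force: [0.4, -0.4, -0.5]
grip_width: 0.999
grip_force: 0.0
[ 395.71242955 -225.63361411  411.14623805] [ 1.42066787e-04  9.99029413e-01 -4.40478234e-02 -8.04162143e-06] 1.2
[ 467.28877605 -228.58264664  557.68711745] [[-0.08647933 -0.99625232  0.00162476]
 [-0.95705618  0.08352966  0.27760812]
 [-0.27670345  0.02245238 -0.96069303]] [302.53130398   0.         323.15161923]
```

View pics/w1.png

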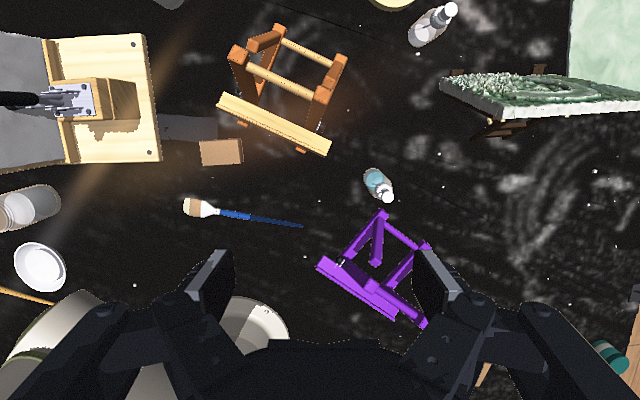

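Wrist view: rack ledge from (220,98) to (330,150), uprights rising behind it. Fixture board corner is at (147,34) to (160,162), the bottle at (378,185), and the block at (221,152). I'll get a second wrist view nearer the fixture.

```bash
python3 -m handwheel '[[[-1,0,0.9,0.1,0],[-1,0,0.9,0.1,0],[-1,0,0.9,0.1,0],[-1,0,0.9,0.1,0],[-1,0.1,0.9,0.1,0],[-1,0.1,0.5,0,0],[-1,0,0,0,0],[-1,0,0,0,0]]]'
python3 - <<'E'
from h import *
w=snap('wrist','w2.png'); w1=load('w1'); print(ctrl.sense()['eef_pos'])
f=lambda c,y,x,h,wd,k:cv2.resize(c['img'][y:y+h,x:x+wd],None,fx=k,fy=k,interpolation=cv2.INTER_CUBIC)
cv2.imwrite('pics/w2s.png',w['img'])
p=f(w1,15,205,150,160,5)[:600]; cv2.imwrite('pics/c1.png',f(w1,20,210,140,150,4.2))
E
```

```text
time_s: 2.0
eef_pos: [405.8, 23.4, 435.3]
ee_rot: [0.0, 0.999, -0.045, -0.001]
force: [-0.3, -0.7, 0.4]
grip_width: 1.0
grip_force: 0.0
[405.73925077  22.99514224 435.47050428]
```

View pics/w2s.png

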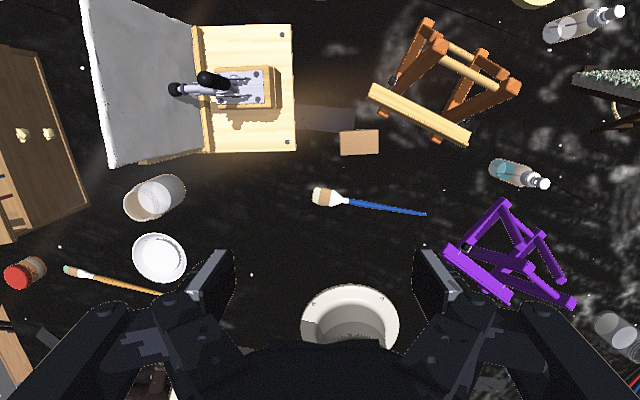

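View pics/c1.png

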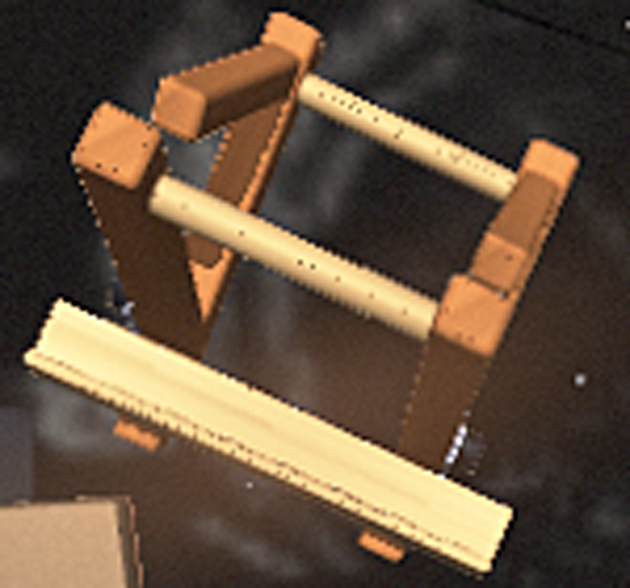

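Second wrist view: fixture with tile's top edge from (82,0) to (110,167), grip from (215,78) along the handle, plus the rack ledge from (367,90) to (470,140). The crop gives the rack's upright tops and ledge corners. I'll fit the rack and enlarge the fixture.

```bash
cat > rack.py <<'E'
from h import *
from scipy.optimize import least_squares
w1=load('w1');w2=load('w2');b=load('b')
T=np.radians(18)
def R(x,y,yaw,P):
    P=np.atleast_2d(P).astype(float);c,s=np.cos(yaw),np.sin(yaw)
    f=np.array([c,s,0]);l=np.array([-s,c,0]);u=np.array([0,0,1])
    X=f*np.cos(T)-u*np.sin(T);Z=f*np.sin(T)+u*np.cos(T)
    return np.array([x,y,22])+P[:,:1]*X+P[:,1:2]*l+P[:,2:]*Z
def pts(h): return [[0,65,163],[0,45,163],[0,-45,163],[0,-65,163],[0,98,h],[0,-98,h],[-30.5,98,h+8],[-30.5,-98,h+8]]
ob=np.array([[75,155],[133,188],[435,335],[490,355],[62,300],[512,512],[25,352],[490,570]])/4.2+[210,20]
def res(v): return (proj(w1,R(*v[:3],pts(v[3])))-ob).ravel()
if __name__=='__main__':
    r=least_squares(res,[480,-130,-.4,30]);print(r.x,np.degrees(r.x[2]));print(r.fun.reshape(-1,2).round(1))
    print(proj(w2,R(*r.x[:3],pts(r.x[3]))).round()); print(proj(b,R(*r.x[:3],pts(r.x[3]))).round())
    i=w2['img'][0:180,75:310]; cv2.imwrite('pics/c2.png',cv2.resize(i,None,fx=3.3,fy=3.3,interpolation=cv2.INTER_CUBIC))
E
python3 rack.py
```

```text
[ 463.67842984 -153.79809206   -0.52593912   14.94683179] -30.134091832910062
[[-0.6  0.2]
 [ 1.3 -0.1]
 [-1.  -1.5]
 [ 1.   1. ]
 [-0.1 -1.2]
 [ 0.4 -0.7]
 [-0.4  1.5]
 [-0.9  0.9]]
[[433.  48.]
 [447.  56.]
 [506.  89.]
 [519.  96.]
 [374.  81.]
 [471. 132.]
 [368.  96.]
 [468. 147.]]
[[293. 150.]
 [298. 147.]
 [318. 135.]
 [322. 132.]
 [299. 197.]
 [339. 168.]
 [305. 197.]
 [345. 167.]]
```

View pics/c2.png

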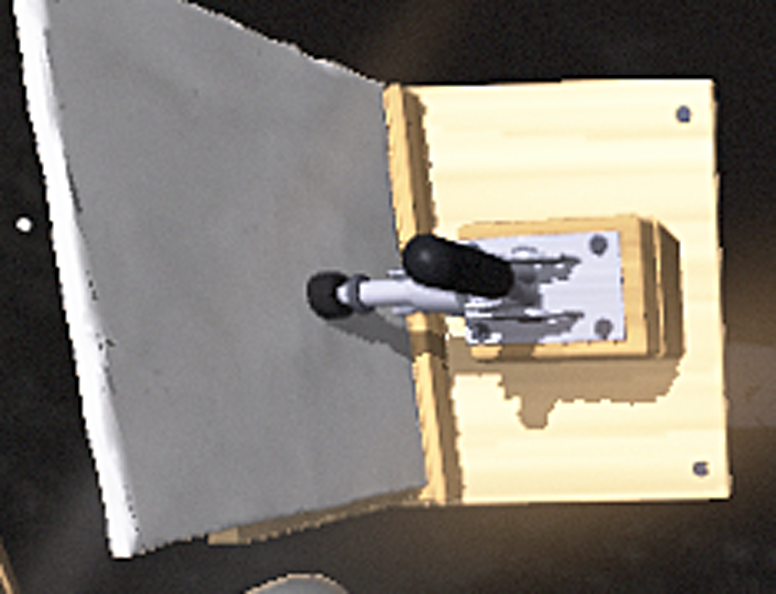

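Fixture crop: near top tile corner at (135,550), far at (112,557), board corners (713,80) and (730,498), grip end at (428,260). Now I'll fit it.

```bash
cat > fix.py <<'E'
from h import *
from scipy.optimize import least_squares
w2=load('w2');b=load('b')
t=np.radians(10)
def C(x,y,yaw,P):
    P=np.atleast_2d(P).astype(float);c,s=np.cos(yaw),np.sin(yaw)
    f=np.array([c,s,0]);l=np.array([-s,c,0]);u=np.array([0,0,1])
    X=f*np.cos(t)-u*np.sin(t);Z=f*np.sin(t)+u*np.cos(t)
    return np.array([x,y,125])+P[:,:1]*X+P[:,1:2]*l+P[:,2:]*Z
cv=lambda a:np.array(a)/3.3+[75,0]
o1=cv([[135,550],[112,557],[428,260],[385,82]]);P1=[[102,100,127],[112,100,127],[-17,0,108],[102,-100,-67]]
o2=cv([[713,80],[730,498]])
ob=np.array([[50,310],[275,352]])/2.7+[190,110];Pb=[[107,-100,127],[107,100,127]]
def res(v):
    c,s=np.cos(v[2]),np.sin(v[2]);f=np.array([c,s,0]);l=np.array([-s,c,0])
    o=np.array([v[0],v[1],18])-v[3]*f
    B=[o-115*f-107.5*l,o-115*f+107.5*l]
    return np.concatenate([(proj(w2,C(*v[:3],P1))-o1).ravel(),(proj(w2,B)-o2).ravel(),(proj(b,C(*v[:3],Pb))-ob).ravel()])
r=least_squares(res,[520,160,1.45,0]);V=r.x
if __name__=='__main__':
    print(V,np.degrees(V[2]));print(r.fun.reshape(-1,2).round(1))
    print('grip,end,tile top,centre',C(*V[:3],[[-14,0,91],[-18,0,115],[107,0,127],[107,0,26]]).round())
E
python3 fix.py
```

```text
[523.02954028 138.3207074    1.48086586 -42.77725797] 84.84736392813907
[[-0.5  2.6]
 [-0.4  0.2]
 [ 1.  -1.3]
 [ 0.1  0.6]
 [ 1.1 -1.5]
 [-1.2  0.1]
 [-1.  -1.6]
 [-0.3  1.2]]
grip,end,tile top,centre [[523. 140. 217.]
 [523. 141. 241.]
 [534. 265. 231.]
 [533. 248. 132.]]
```

```bash
python3 -m handwheel '[[[1,0.47,0.67,-0.4,0],[1,0.47,0.67,-0.4,0],[1,0.47,0.67,-0.4,0],[1,0.47,0.67,-0.4,0],[1,0.5,0.66,-0.4,0],[1,0,0,-0.5,0],[1,0,0,0,0],[1,0,0,0,0]]]' 40
```

```text
time_s: 2.85
eef_pos: [524.9, 189.6, 311.9]
ee_rot: [0.0, 0.999, -0.046, -0.0]
force: [-0.3, 0.5, 0.3]
grip_width: -0.0
grip_force: 0.0
```

```bash
python3 -m handwheel '[[[1,0,0,-0.7,0],[1,0,0,-0.7,0],[1,0,0,-0.7,0],[1,0,-0.2,0,0],[1,0,-0.3,0,0],[1,0,-0.2,0,0],[1,0,-0.2,0,0],[1,0,-0.2,0,0],[1,0,0,0,0]]]'
python3 -m handwheel '[[[1,0,-0.3,0,0],[1,0,-0.3,0,0],[1,0,-0.3,0,0],[1,0,0,0,0]]]'
```

```text
time_s: 3.75
eef_pos: [525.0, 134.6, 206.9]
ee_rot: [0.0, 0.999, -0.046, 0.001]
force: [-0.1, -0.4, -0.9]
grip_width: -0.002
grip_force: 0.0
time_s: 4.15
eef_pos: [524.7, 89.1, 206.3]
ee_rot: [0.0, 0.999, -0.046, -0.0]
force: [-0.4, 0.3, -0.7]
grip_width: 0.005
grip_force: 0.0
```

```bash
python3 - <<'E'
from h import *
b=snap('side','b3.png');w=snap('wrist','w3.png');a=snap('scene','a3.png')
f=lambda c,y,x,h,wd,k:cv2.resize(c['img'][y:y+h,x:x+wd],None,fx=k,fy=k,interpolation=cv2.INTER_CUBIC)
cv2.imwrite('pics/c3.png',np.vstack([w['img'],np.hstack([f(b,190,200,100,160,2),f(a,130,330,100,160,2)])]))
E
```

```text
(no output)
```

View pics/c3.png

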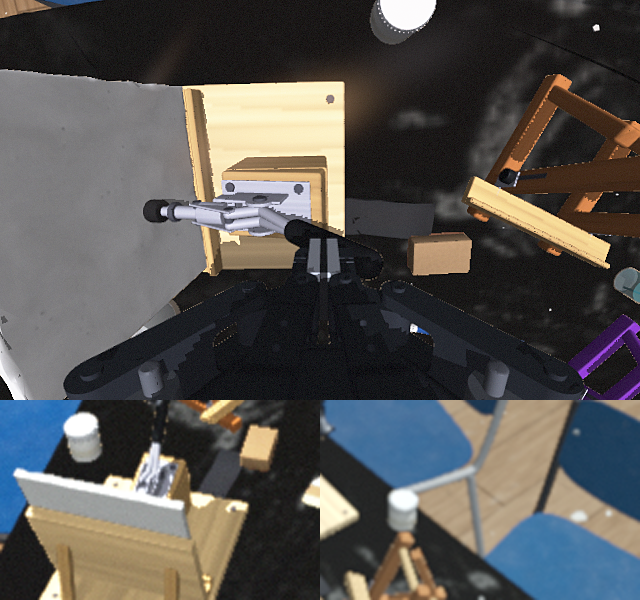

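The wrist view shows the grip lying back from (290,230) to (380,262), with the plunger withdrawn. I'll compare this with the expected tip at several joint angles.

```bash
python3 - <<'E'
from fix import *
w=load('w3')
for a in (0.6,.9,1.1,1.2,1.3,1.45):
    th=a+np.radians(9); P=C(*V[:3],[[-r*np.sin(th),0,r*np.cos(th)] for r in(38,109)])
    print(a,proj(w,P).round(),P[1].round())
E
```

```text
0.6 [[284. 229.]
 [348. 273.]] [518.  79. 216.]
0.9 [[298. 225.]
 [388. 253.]] [515.  54. 194.]
1.1 [[304. 221.]
 [401. 240.]] [514.  42. 176.]
1.2 [[307. 220.]
 [405. 234.]] [514.  38. 166.]
1.3 [[308. 218.]
 [406. 228.]] [514.  34. 156.]
1.45 [[310. 216.]
 [405. 220.]] [513.  31. 140.]
```

```bash
python3 -m handwheel '[[[1,0,-0.3,-0.2,0],[1,0,-0.2,-0.2,0],[1,-0.1,-0.1,-0.3,0],[1,0,0,-0.2,0],[1,0,0,0,0]]]'
python3 -m handwheel '[[[1,0,-0.1,-0.2,0],[1,0,0,-0.1,0],[1,0,0,0,0]]]'
python3 - <<'E'
from fix import *
s=ctrl.sense();print(s['force'],s['eef_pos']);w=snap('wrist','w4.png')
i=w['img'];g=cv2.resize(i[150:350,200:460],None,fx=3,fy=3,interpolation=cv2.INTER_CUBIC);cv2.imwrite('pics/c4.png',g)
for a in (.9,1.1,1.2,1.3,1.45):
    th=a+np.radians(9); P=C(*V[:3],[[-r*np.sin(th),0,r*np.cos(th)] for r in(38,109)])
    print(a,((proj(w,P)-[200,150])*3).round(),P[1].round())
E
```

```text
time_s: 4.8
eef_pos: [518.9, 60.8, 159.6]
ee_rot: [-0.0, 0.999, -0.045, -0.002]
force: [1.1, 0.5, -0.2]
grip_width: -0.0
grip_force: 0.0
time_s: 5.1
eef_pos: [519.8, 55.8, 146.2]
ee_rot: [0.0, 0.999, -0.045, 0.0]
force: [-0.5, -1.6, 1.5]
grip_width: -0.004
grip_force: 0.4
[-0.5409697  -1.60479091  1.48743582] [519.81853297  55.79463246 146.21754288]
0.9 [[ 65. 339.]
 [386. 514.]] [515.  54. 194.]
1.1 [[ 99. 322.]
 [468. 431.]] [514.  42. 176.]
1.2 [[113. 314.]
 [491. 394.]] [514.  38. 166.]
1.3 [[125. 305.]
 [505. 360.]] [514.  34. 156.]
1.45 [[139. 292.]
 [511. 316.]] [513.  31. 140.]
```

```bash
python3 -m handwheel '[[[1,0,0,-0.1,0],[1,0,0,0,0],[1,0,0,0,0]]]'
python3 -m handwheel '[[[1,0,0,-0.06,0],[1,0,0,0,0],[1,0,0,0,0]]]'
```

```text
time_s: 5.45
eef_pos: [520.3, 55.8, 144.7]
ee_rot: [0.001, 0.999, -0.045, 0.002]
force: [-9.8, -2.0, 30.3]
grip_width: -0.001
grip_force: 14.8
time_s: 5.75
eef_pos: [520.6, 55.7, 144.1]
ee_rot: [0.001, 0.999, -0.044, 0.003]
force: [-19.1, -1.5, 50.0]
grip_width: 0.002
grip_force: 24.9
```

View pics/c4.png

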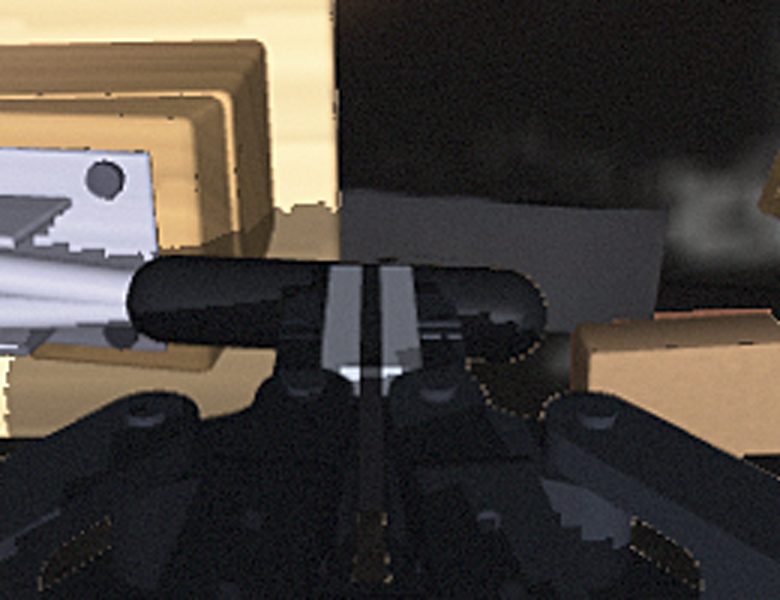

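```bash
python3 -m handwheel '[[[1,0,0,0.5,0],[1,0,0,1,0],[1,0,0,1,0],[0,0,0,1,1],[0,0,0,0.5,1],[0,0,0,0,1],[0,0,0,0,1],[0,0,0,0,1],[0,0,0,0,1],[0,0,0,0,1]]]' 30 | sed -n 2,3p
python3 -m handwheel '[[[0,0,0.4,0,1],[0,0,0.4,0,1],[0,0,0.4,0,1],[0,0,0.4,0,1],[0,0,0.4,0,1],[0,0,0.4,0,1],[0,0,0.4,0,1],[0,0,0.4,0,1],[0,0,0.4,0,1],[0,0,0.4,0,1]]]' | sed -n 2,3p
python3 -m handwheel '[[[0,0.1,0,0,1],[0,0.1,0,0,1],[0,0.1,0,0,1],[0,0,0,0,1],[0,0,0,0,1],[0,0,0,0,0.5],[0,0,0,0,0],[0,0,0,0,0]]]'
python3 - <<'E'
from fix import *
s=ctrl.sense();print(s['joints'],s['eef_pos'],s['ee_rot'])
w=snap('wrist','w5.png'); print(proj(w,C(*V[:3],[[107,0,127],[107,-100,127],[107,100,127]])).round())
from scipy.spatial.transform import Rotation as Ro
q=s['ee_rot'];print(Ro.from_quat([q[1],q[2],q[3],q[0]]).as_matrix().round(3))
E
```

```text
eef_pos: [519.7, 56.3, 338.0]
ee_rot: [-0.0, 0.902, 0.432, -0.0]
eef_pos: [519.5, 257.1, 338.0]
ee_rot: [-0.0, 0.413, 0.911, 0.0]
time_s: 8.55
eef_pos: [534.6, 256.2, 338.1]
ee_rot: [-0.0, 0.046, 0.999, 0.0]
force: [0.8, -0.0, 0.2]
grip_width: 0.501
grip_force: 0.0
[ 2.49386340e-01  4.27598924e-01  1.06365410e+00  6.87252608e-05
  1.65053622e+00 -1.22964112e+00] [534.60680274 256.18888011 338.09168023] [-1.04008034e-04  4.58656043e-02  9.98947614e-01  4.16785615e-06]
[[333. 197.]
 [332. 297.]
 [334.  72.]]
[[-0.996  0.092 -0.   ]
 [ 0.092  0.996  0.   ]
 [ 0.    -0.    -1.   ]]
```

```bash
python3 - <<'E'
from fix import *
w=load('w5');g=cv2.cvtColor(w['img'],cv2.COLOR_BGR2GRAY)
for v in (100,140,180,240,270): print(v,np.median(g[v-2:v+3,300:370],0).astype(int)[::2])
print(proj(w,C(*V[:3],[[x,y,127] for y in(-60,60) for x in(102,112)])).round())
for u in (333,): print(g[40:100:3,u],g[270:330:3,u])
E
```

```text
100 [229 142 143 147 111 113 113 112 123 108 106 104 107 106 121 139 149 148
 146 148 131 143 140 140 138  47  56  53  53  52  51  47  47  44  42]
140 [120 125 147 143 140 134 140 143 141  96  98  95  96  94 103 125 149 145
 143 146 133 136 135 138 131  20  31  28  30  34  28  25  28  31  29]
180 [230 145 230 114 132 134 136 137 134 131 128 129 130 134 136 225 254 252
 251 254 200 131 135 135 123  13  25  25  23  27  26  30  24  21  27]
240 [ 27  27  25  24  25  13 146 134 131 136 132 131 134 134 135 151 247 252
 251 252 240  16  24  24  27  22  24  27  29  22  25  27  29  31  14]
270 [ 22  29  24  29  32  33  48  63  71  98  90 131 138 134 134 151 248 252
 251 252 240  80  88  87  86  90  88  89  88  88  88  90  67  19  14]
[[327. 260.]
 [338. 259.]
 [327. 125.]
 [340. 125.]]
[ 26  36  33  31  31  33  31  24  31  31  40  41 148 145 148 146 144 141
 146 150] [254 252 240 236 243 251 254 254 255 146  75  82  84  81  77  78  80  78
  76  78]
```

```bash
python3 -m handwheel '[[[0,0,0.17,-0.5,0],[0,0,0,-0.7,0],[0,0,0,-0.7,0],[0,0,0,-0.5,0],[0,0,0,-0.3,0],[0,0,0,0,0],[0,0,0,0,0]]]' 30
python3 -m handwheel '[[[1,0,0,0,0],[1,0,0,0,0],[1,0,0,0,0],[1,0,0,0,0],[1,0,0,0,0],[1,0,0,0,0],[1,0,0,0,0],[1,0,0,0,0]]]' 30
```

```text
time_s: 9.3
eef_pos: [534.8, 264.7, 204.0]
ee_rot: [0.0, 0.045, 0.999, 0.0]
force: [0.6, -0.2, -0.1]
grip_width: 0.498
grip_force: 0.0
time_s: 10.1
eef_pos: [535.0, 264.1, 204.5]
ee_rot: [0.001, 0.045, 0.999, -0.001]
force: [-0.5, -2.6, 5.7]
grip_width: 0.155
grip_force: 29.9
```

```bash
python3 -m handwheel '[[[1,0,0.02,0.1,0],[1,0,0.04,0.2,0],[1,0,0.05,0.3,0],[1,0,0.05,0.3,0],[1,0,0,0,0]]]'
python3 -m handwheel '[[[1,0,0.07,0.4,0],[1,0,0.07,0.4,0],[1,0,0.07,0.4,0],[1,0,0.07,0.4,0],[1,0,0.07,0.4,0],[1,0,0,0.4,0],[1,0,0,0.4,0],[1,0,0,0.4,0],[1,0,0,0.4,0],[1,0,0,0,0]]]'
python3 - <<'E'
from h import *
w=snap('wrist','w6.png');a=snap('scene','a6.png');b=snap('side','b6.png');print(ctrl.sense()['wrist_torque'])
E
```

```text
time_s: 10.6
eef_pos: [534.7, 271.8, 249.4]
ee_rot: [0.0, 0.045, 0.999, -0.001]
force: [-1.6, -6.9, 0.2]
grip_width: 0.151
grip_force: 33.2
time_s: 11.6
eef_pos: [534.9, 290.5, 430.0]
ee_rot: [0.002, 0.045, 0.999, 0.001]
force: [1.5, 0.1, -4.5]
grip_width: 0.113
grip_force: 32.7
[ 0.04172677 -0.00267746  0.02642815]
```

```bash
python3 - <<'E'
from rack import *
v=least_squares(res,[480,-130,-.4,30]).x
w3=load('w3'); print(proj(w3,R(*v[:3],pts(v[3]))).round())
print('foot',R(*v[:3],[[-10.5,0,v[3]],[-24.5,0,v[3]],[0,0,v[3]],[0,0,163]]).round(1))
E
```

```text
[[660. 178.]
 [680. 192.]
 [754. 243.]
 [766. 253.]
 [475. 175.]
 [609. 244.]
 [469. 201.]
 [607. 269.]]
foot [[ 459.  -151.1   39.5]
 [ 447.5 -144.4   43.8]
 [ 467.7 -156.1   36.2]
 [ 507.2 -179.1  177. ]]
```

```bash
python3 -m handwheel '[[[1,-0.1,-0.3,0,-0.5],[1,-0.1,-0.6,0,-1],[1,-0.1,-0.6,0,-1],[1,-0.1,-0.6,0,-1],[1,-0.1,-0.6,0,-1],[1,-0.1,-0.6,0,-1],[1,-0.1,-0.6,0,-1],[1,-0.1,-0.6,0,-1],[1,-0.1,-0.6,0,-1],[1,-0.1,-0.6,0,-1]]]' 40
python3 -m handwheel '[[[1,-0.1,-0.6,0,-1],[1,-0.1,-0.6,0,-1],[1,-0.1,-0.6,0,-1],[1,-0.1,-0.6,0,-1],[1,-0.1,-0.5,0,-0.9],[1,0,-0.2,0,0],[1,0,0,0,0],[1,0,0,0,0],[1,0,0,0,0]]]'
python3 - <<'E'
from rack import *
w=snap('wrist','w7.png');a=snap('scene','a7.png');bb=snap('side','b7.png')
v=least_squares(res,[480,-130,-.4,30]).x
for c in (w,a,bb): print(proj(c,R(*v[:3],pts(v[3]))).round().tolist())
s=ctrl.sense();print(s['eef_pos'],s['ee_rot'],s['joints'])
cv2.imwrite('pics/c7.png',np.vstack([w['img'],np.hstack([cv2.resize(a['img'][200:400,230:490],(390,200)),bb['img'][90:290,200:450]])]))
E
```

```text
time_s: 12.75
eef_pos: [483.9, 4.1, 426.9]
ee_rot: [-0.001, 0.653, 0.758, -0.0]
force: [0.3, -0.0, -4.9]
grip_width: 0.11
grip_force: 41.2
time_s: 13.65
eef_pos: [459.8, -148.9, 428.2]
ee_rot: [-0.0, 0.867, 0.498, 0.0]
force: [-0.3, -0.3, -4.8]
grip_width: 0.108
grip_force: 41.2
[[368.0, 119.0], [367.0, 135.0], [365.0, 202.0], [364.0, 216.0], [330.0, 97.0], [329.0, 207.0], [314.0, 96.0], [315.0, 210.0]]
[[369.0, 195.0], [371.0, 200.0], [378.0, 222.0], [379.0, 227.0], [351.0, 218.0], [364.0, 265.0], [343.0, 216.0], [356.0, 263.0]]
[[293.0, 150.0], [298.0, 147.0], [318.0, 135.0], [322.0, 132.0], [299.0, 197.0], [339.0, 168.0], [305.0, 197.0], [345.0, 167.0]]
[ 459.73502778 -149.19094336  428.34754434] [3.45034172e-05 8.67145661e-01 4.98054609e-01 9.21698182e-05] [-5.56867485e-01  1.66554321e-01  1.18213588e+00  1.33056009e-04
  1.79275447e+00 -2.87496328e-02]
```

View pics/c7.png

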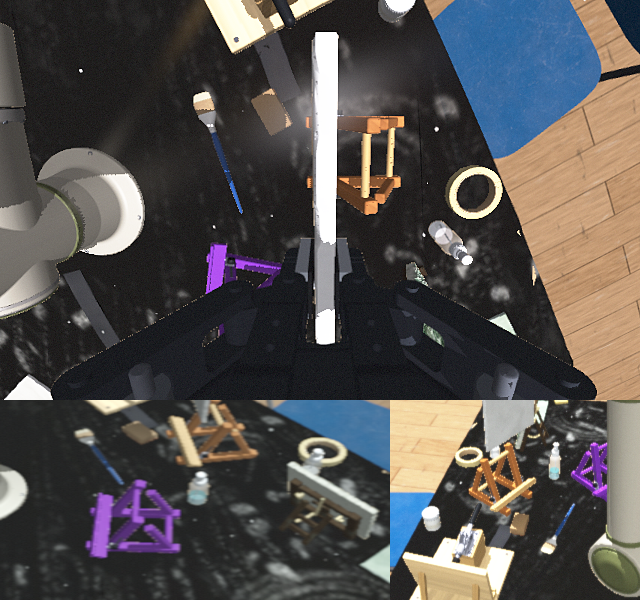

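The last view shows the tile's edge upright at u≈312–338, covering the ledge as predicted, and upright tops at (368,118) and (365,212) agree with the fit. Now descending.

```bash
python3 -m handwheel '[[[1,0,-0.04,-0.6,0],[1,0,0,-0.8,0],[1,0,0,-0.8,0],[1,0,0,-0.7,0],[1,0,0,-0.5,0],[1,0,0,-0.3,0],[1,0,0,0,0],[1,0,0,0,0]]]' 30
python3 -m handwheel '[[[1,0,0,-0.1,0],[1,0,0,-0.1,0],[1,0,0,0,0],[1,0,0,0,0]]]'|grep -E "pos|force"
```

```text
time_s: 14.6
eef_pos: [459.9, -151.8, 244.1]
ee_rot: [0.0, 0.867, 0.498, 0.0]
force: [1.0, -0.8, -4.4]
grip_width: 0.113
grip_force: 41.2
eef_pos: [459.6, -151.9, 233.4]
force: [0.4, -0.6, -4.0]
grip_force: 41.1
```

```bash
for i in 1; do python3 -m handwheel '[[[1,0,0,-0.06,0],[1,0,0,-0.06,0],[1,0,0,0,0]]]' 25|grep -E "pos|force"; done
python3 -m handwheel '[[[1,0,0,-0.06,0],[1,0,0,0,0]]]'|grep -E "pos|force"
python3 -m handwheel '[[[1,0,0,-0.06,0],[1,0,0,0,0]]]'|grep -E "pos|force"
```

```text
eef_pos: [459.4, -151.8, 226.8]
force: [0.7, -0.9, -4.4]
grip_force: 41.1
eef_pos: [459.5, -151.8, 223.9]
force: [0.4, 0.8, -4.9]
grip_force: 41.1
eef_pos: [459.5, -151.8, 220.9]
force: [0.2, -0.1, -4.4]
grip_force: 41.1
```

```bash
python3 -m handwheel '[[[1,0,0,-0.04,0],[1,0,0,0,0]]]'|grep -E "pos|force"
python3 -m handwheel '[[[1,0,0,-0.04,0],[1,0,0,0,0]]]'|grep -E "pos|force"
```

```text
eef_pos: [459.7, -151.9, 219.4]
force: [0.8, -0.9, -3.4]
grip_force: 41.2
eef_pos: [460.3, -152.2, 219.2]
force: [-0.2, 1.6, 10.0]
grip_force: 43.4
```

```bash
python3 -m handwheel '[[[1,0,0,0.02,0],[0.7,0,0,0,0],[0.7,0,0,0,0],[0.65,0,0,0,0],[0.6,0,0,0,0],[0.55,0,0,0,0],[0.5,0,0,0,0],[0.45,0,0,0,0],[0.4,0,0,0,0],[0.4,0,0,0,0]]]' 20
python3 - <<'E'
from h import *
b=snap('side','b8.png')
E
```

```text
time_s: 17.1
eef_pos: [459.6, -151.9, 218.3]
ee_rot: [0.0, 0.868, 0.497, 0.0]
force: [0.3, -0.2, -0.6]
grip_width: 0.304
grip_force: 0.1
```

```bash
python3 -m handwheel '[[[0.4,0.09,-0.05,0,0],[0.4,0.09,-0.05,0,0],[0.4,0.09,-0.05,0,0],[0.4,0.09,-0.05,0,0],[0.4,0,0,0,0]]]'|grep -E "pos|force"
python3 -m handwheel '[[[0.4,0.09,-0.05,0,0],[0.4,0.09,-0.05,0,0],[0.4,0.09,-0.05,0,0],[0.4,0.09,-0.05,0,0],[0.4,0,0,0,0]]]'|grep -E "pos|force"
```

```text
eef_pos: [478.1, -162.3, 218.1]
force: [0.1, -0.8, -0.0]
grip_force: 0.2
eef_pos: [496.1, -172.3, 218.2]
force: [0.2, 0.1, 1.2]
grip_force: 0.4
```

```bash
python3 -m handwheel '[[[0.4,0.09,-0.05,0,0],[0.4,0.09,-0.05,0,0],[0.4,0,0,0,0]]]'|grep -E "pos|force"
python3 -m handwheel '[[[0.4,0.07,-0.04,0,0],[0.4,0,0,0,0]]]'|grep -E "pos|force"
python3 -m handwheel '[[[0.4,0.07,-0.04,0,0],[0.4,0,0,0,0]]]'|grep -E "pos|force"
python3 - <<'E'
from h import *
snap('side','b9.png');snap('wrist','w9.png')
E
```

```text
eef_pos: [505.1, -177.2, 218.2]
force: [1.1, -0.1, 1.1]
grip_force: 0.6
eef_pos: [508.4, -179.1, 218.2]
force: [0.5, -0.0, 0.1]
grip_force: 0.4
eef_pos: [511.9, -181.1, 218.3]
force: [1.2, -0.9, 0.5]
grip_force: 0.5
```

```bash
python3 - <<'E'
from rack import *
v=least_squares(res,[480,-130,-.4,30]).x; v[3]=18
w=load('w9');g=cv2.cvtColor(w['img'],cv2.COLOR_BGR2GRAY)
P=[[x,y,v[3]+z] for y in (90,60) for x in(-10,0) for z in(202,100,0)]
print(proj(w,R(*v[:3],P)).round().tolist())
for r in (60,80,100,120,150): print(r,np.median(g[r-2:r+3,240:400],0).astype(int)[::3].tolist())
# vertical extent
for c in (300,310,320,330): print(c,g[0:140:5,c].tolist())
E
```

```text
[[331.0, 65.0], [283.0, 85.0], [264.0, 94.0], [355.0, 66.0], [297.0, 86.0], [274.0, 94.0], [331.0, 142.0], [284.0, 129.0], [266.0, 124.0], [353.0, 141.0], [298.0, 129.0], [275.0, 124.0]]
60 [44, 41, 36, 35, 35, 37, 40, 40, 39, 38, 39, 41, 40, 36, 40, 41, 38, 40, 40, 38, 41, 38, 37, 141, 144, 145, 144, 146, 149, 148, 205, 247, 255, 255, 255, 255, 255, 255, 240, 63, 64, 64, 69, 65, 69, 66, 67, 67, 65, 63, 62, 60, 61, 58]
80 [96, 94, 79, 59, 42, 42, 43, 39, 39, 39, 38, 141, 145, 145, 147, 143, 129, 141, 144, 148, 146, 144, 147, 146, 148, 149, 152, 155, 164, 168, 223, 252, 255, 255, 255, 255, 255, 255, 96, 117, 115, 118, 118, 115, 109, 105, 100, 94, 91, 88, 84, 80, 75, 70]
100 [112, 122, 250, 191, 252, 251, 251, 151, 147, 150, 151, 151, 150, 151, 154, 152, 152, 153, 156, 156, 157, 160, 160, 161, 166, 166, 173, 174, 178, 180, 186, 255, 247, 255, 255, 255, 255, 255, 135, 136, 131, 132, 122, 117, 112, 109, 105, 100, 98, 91, 84, 70, 66, 61]
120 [141, 135, 242, 246, 251, 249, 249, 250, 154, 157, 159, 156, 157, 158, 163, 162, 160, 161, 162, 163, 163, 166, 167, 168, 168, 170, 171, 173, 175, 175
[... 218 characters left out ...]
148, 145, 146, 147, 145, 142, 142, 149, 149, 139, 138, 210, 239, 255, 255, 255, 255, 255, 255, 76, 83, 82, 85, 75, 67, 126, 230, 250, 246, 45, 55, 58, 62, 77, 76]
300 [95, 106, 106, 114, 102, 76, 49, 45, 35, 35, 42, 44, 38, 184, 143, 147, 143, 150, 150, 154, 157, 163, 164, 164, 160, 160, 159, 155]
310 [41, 48, 52, 55, 52, 53, 66, 73, 62, 52, 40, 35, 180, 142, 143, 143, 144, 153, 153, 156, 164, 166, 169, 173, 168, 164, 161, 155]
320 [41, 36, 40, 40, 41, 37, 38, 40, 44, 40, 45, 183, 146, 146, 147, 150, 155, 158, 161, 173, 174, 174, 175, 167, 175, 170, 165, 163]
330 [34, 39, 33, 39, 37, 40, 40, 39, 37, 26, 164, 170, 205, 231, 218, 222, 224, 212, 219, 219, 186, 219, 217, 213, 209, 219, 216, 218]
```

The wrist profile puts the tile's top edge at u≈330–354, against 331–355 predicted for a tile lying on the uprights, and its foot within about 3 mm. Opening fully and withdrawing upwards.

```bash
python3 -m handwheel '[[[0.1,0,0,0,0],[-0.2,0,0,0,0],[-0.5,0,0,0,0],[-0.5,0,0,0,0],[-0.5,0,0,0.1,0],[-0.5,0,0,0.3,0],[-0.5,0,0,0.5,0],[-0.5,0,0,1,0],[-0.5,0,0,1,0],[-0.5,0,0,0,0]]]'
python3 - <<'E'
from rack import *
v=least_squares(res,[480,-130,-.4,30]).x; v[3]=18
w=snap('wrist','w10.png');g=cv2.cvtColor(w['img'],cv2.COLOR_BGR2GRAY)
Y=(96,60,0,-103)
p=proj(w,R(*v[:3],[[x,y,v[3]+z] for y in Y for x in(-10,0) for z in(202,0)])).round();print(p.tolist())
for r in (80,110,140,170,200,230): print(r,np.median(g[r-2:r+3,270:390],0).astype(int)[::3].tolist())
from fix import C,V
for a in (1.2,1.45):
    th=a+np.radians(9); print(proj(w,C(*V[:3],[[-r*np.sin(th),0,r*np.cos(th)] for r in(60,109)])).round().tolist())
E
```

```text
time_s: 19.95
eef_pos: [512.5, -181.4, 370.5]
ee_rot: [0.005, 0.867, 0.497, 0.003]
force: [-0.4, -0.4, -0.2]
grip_width: 0.746
grip_force: 0.0
[[324.0, 83.0], [280.0, 95.0], [335.0, 84.0], [287.0, 95.0], [324.0, 125.0], [281.0, 120.0], [334.0, 125.0], [287.0, 120.0], [324.0, 190.0], [282.0, 159.0], [334.0, 189.0], [289.0, 159.0], [324.0, 285.0], [285.0, 221.0], [333.0, 283.0], [291.0, 221.0]]
80 [40, 39, 43, 46, 45, 46, 47, 48, 50, 50, 51, 54, 54, 54, 57, 58, 58, 59, 60, 152, 214, 207, 55, 67, 65, 67, 67, 68, 63, 66, 65, 60, 61, 59, 59, 57, 57, 58, 59, 53]
110 [228, 250, 250, 145, 149, 155, 152, 153, 154, 154, 154, 154, 154, 154, 156, 155, 158, 163, 189, 255, 255, 255, 142, 126, 114, 104, 88, 85, 81, 76, 77, 72, 73, 64, 61, 57, 55, 56, 63, 59]
140 [249, 251, 249, 201, 156, 151, 151, 149, 148, 153, 155, 151, 148, 150, 147, 148, 147, 146, 177, 255, 255, 255, 70, 97, 93, 91, 89, 84, 105, 244, 248, 54, 48, 53, 65, 73, 89, 101, 84, 69]
170 [153, 239, 249, 251, 127, 138, 134, 134, 133, 134, 133, 133, 130, 126, 133, 139, 141, 139, 193, 255, 255, 255, 36, 46, 47, 47, 47, 46, 149, 248, 228, 50, 54, 47, 51, 52, 45, 44, 45, 41]
200 [60, 249, 230, 249, 134, 143, 143, 137, 142, 145, 146, 142, 139, 139, 137, 137, 146, 144, 157, 255, 255, 255, 31, 74, 73, 75, 133, 140, 148, 50, 60, 43, 36, 38, 39, 39, 39, 39, 37, 37]
230 [36, 38, 40, 40, 39, 39, 53, 133, 147, 140, 141, 146, 146, 137, 141, 143, 143, 144, 140, 255, 255, 255, 30, 37, 41, 54, 48, 36, 38, 37, 35, 39, 39, 36, 38, 46, 46, 41, 38, 38]
[[199.0, -43.0], [214.0, -7.0]]
[[206.0, -33.0], [225.0, 8.0]]
```

```bash
python3 -c "
from rig import ctrl
print(ctrl.finish_job())"
```

```text
the job is handed in; nothing more can be done
None
```

I threw the clamp handle back to its stop and stood the tile on the brown drying rack's ledge, flat against both uprights and about 3 mm off centre; I let go and handed the job in at about 20 s, with no verdict returned.

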